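Turn the vial turret of the autosampler home onto its drive hub

TASK

The vial turret on the autosampler has been put on turned the wrong way and rides up on its dowels. Turn it by its handle until its nose faces the home ridge on the base and the turret drops fully down onto the hidden drive hub; the hub has stopped up to 15 degrees to either side of the ridge, so feel for the drop with light pressure. Then let go, leaving the turret down and level, and leave the jar, wrench and vial rack where they are.

Things in the scene. Friction and masses are not known exactly. Their poses are not given: they have to be found in the camera images.
- turret_handle (a point): Centre of the turret's handle: a black bar 64 long (x) x 32 wide (y) x 26 mm high, on a column 30 mm thick, 46 mm above the disc's top; grip it across the 32 mm. z up, x points from the turret's axis to its nose. 140 mm above the bench while the turret rides up, 130 mm once it has dropped home. The turret (loose, 0.25-0.5 kg) turns freely either way, without stops.
- turret_nose (a point): Outer end of the nose, the only projection on the turret's edge: a grey block 16 wide x 10 mm high, standing 17 mm out of the disc along x, 77 mm from the axis. The disc is grey, 120 mm across, 24 mm thick, with vial caps 6 mm high on top; its bore (20.4 mm) sits on a spindle (18 mm) that keeps it centred. Same axes as the handle.
- home_ridge (a point): Top of the home ridge: the small upright steel block (18 x 8 x 24 mm, top 64 mm above the bench) on the autosampler's base outside its round shroud (140 mm across), 83 mm from the spindle. The base is a fixed white box 190 x 190 x 40 mm. x points from spindle to ridge, z up. The hub's heading is hidden: within 15 degrees either side of this x.
- spindle (a point): Top of the spindle in the middle of the base (hidden in the turret's bore), 111 mm above the bench: the axis of turning; axes as the ridge. Three stub dowels under the turret enter three holes of the hidden fixed hub at one heading only, with about 4 degrees of play each way, and the turret then drops 10 mm; at other headings they slide on the hub's flat top.
- solvent_jar: Bystander: amber glass jar with a white cap, 60 mm across, 95 mm high, loose on the bench. Origin at the centre of its underside.
- wrench: Bystander: steel wrench, 160 mm long, lying loose on the bench. Origin under its middle, x along it.
- vial_rack: Bystander: white rack 70 x 130 x 28 mm with small vials standing 12 mm out of it, loose on the bench. Origin at the centre of its underside, the long side along y.
Not all that is in view belongs to the job. What is shaped like the part that bears turret_handle but orange is not meant.

How it is judged (in metres and radians):
At the end, for the whole second after the job is handed in: Turret dropped home (handle centre 130 mm above the bench, +3.5/-4 mm; 140 when riding up), level within 0.06 rad, axis within 6 mm of the spindle, nose end within 36 mm of the home ridge from above, let go; jar, wrench and rack within 30 mm of where they stood (height (world z) of turret_handle between 0.126 and 0.1335 m and angle between turret_handle's own z axis and vertical below 0.06 rad and horizontal distance between turret_handle and spindle below 0.006 m and horizontal distance between turret_nose and home_ridge below 0.036 m and distance of each of solvent_jar, wrench, vial_rack from where it was at the start of the episode below 0.03 m); the robot touches nothing.
It fails at once if a bystander (jar, wrench or vial rack) is pushed more than 30 mm (distance of any of solvent_jar, wrench, vial_rack from where it was at the start of the episode above 0.03 m).
It also fails if it takes over 72 s, if anything falls off the work surface, if the arm or the gripper's body presses on something with over 40 N, if the wrist force passes 120 N, or if a joint passes its speed limit or range.

ROBOT

A 6-joint arm with a two-finger parallel gripper is mounted at the origin on the work surface. World frame = base frame: x ahead of the robot, y to its left, z up, the work surface at z = 0. Lengths are in mm, angles in degrees, forces in N, time in s.
With the tool pointing down it reaches from about 325 to 900 mm from the base axis. Payload 6.1 kg.
Tool frame: the origin (TCP) lies at the very end of the fingers, on their centre line; the grasp point (between the pads) lies 19 mm behind it; z points along the fingers, y is the direction in which the jaws open and shut (so a half turn about z gives the same grasp; the last joint's range is limited). The gripper opens to 87 mm and grips with 3 to 60 N. Pads are 19 mm wide; open, the fingers measure 117 mm over their backs; the gripper's body (75 mm by 190 mm) begins 51 mm behind the grasp point.
Start: joints at [56.03, 12.628, 87.462, -0, 79.91, -7.225], TCP at [281.267, 558.126, 222.538] pointing down, gripper open.
Joint ranges: [-170.65, 170.65], [-52.31, 119.04], [5.05, 147.46], [-71.25, 251.25], [11.57, 151.72], [-153.62, 153.62]. Speed limits (degrees/s): [147.25, 147.25, 172.46, 180, 180, 180].

INTERFACE

Orientations are given as a 3x3 rotation matrix whose columns are the frame's x, y, z axes.
In Python, from bench import get_state, optics, workorder gives the robot as it stands.
- The arm moves only by the tool move_arm, never from a script. Its argument "steps" is a list of rows, each an object with "angular": the turn, a rotation vector about the tool's x, y, z in degrees, a list of three; "linear": the shift along the tool's x, y, z in mm, a list of three; "hand": the finger opening in mm, from 0 to 87. A call has 1 to 12 rows; each row shifts and turns the commanded pose from where the row before left it, along the tool's axes as they then stand; what a row does not reach is not made up. A row lasts 1/10 s, in which the tool goes at most 50 mm and 8.59 degrees, less where a joint would pass 70% of its speed; a pose out of reach is approached as far as the arm can. A call is refused whole if a number of a shift passes 50 or a number of a turn 8.59, either way. A call with a gripper value outside its range is refused whole. The fingers move at their own pace and stop on an object; "grip_force" is the grip in N (left out, the last holds). Time passes only in rows, so rows that do not move let the fingers close. It gives the time, the measured TCP pose, the force and the opening at its end, in the units of the state.
- get_state(): the state, without advancing time (a new reading comes with each control period).
- optics.read_camera(name): name is "side" or "top"; returns a dict with "img" (400x640x3 uint8, red, green, blue), "fx", "fy", "cx", "cy" (pixels), "R" (3x3) and "t" (3): a world point X has camera coordinates R X + t. Camera axes: x right, y down, z forward; pixel columns grow to the right and rows downward; lengths in mm; the calibration is good to about 2 mm. A picture is of the moment at which its call begins. There is no depth.
- workorder.hand_in(): hands the job in, once; it reports no verdict.
Trained networks look in a picture, given as the dict that the camera call returned (one of the last four; its "shot" number tells which), for a name from the list of things; names that differ only in an ending like _2 or _b are one class to them, and where a whole thing is asked for, a point or a joint stands for the part that bears it (a point fixed in the world has none). Each returns a list of dicts, best first, with "score" (0 to 1); they miss things now and then, are a little off and sometimes report something else, mostly with a low value. They report only what shows in the picture. A call takes as long as a camera call. They do not tell look-alikes from the thing itself.
- optics.trace(target, picture): "pixels" (400x640 bool, what is visible of it) and "bbox" ([left, top, right, bottom] in pixels, round what is visible of it).
The state is a dict: "time": time; "joint_positions": joint angles; "joint_velocities": joint speeds; "tau": joint torques, N m; "eef_pos": TCP position; "orientation": TCP orientation; "contact_force": force on the tool from outside, world axes, zero at the start; "torque": the same for the moment, N m; "opening": opening from 0.0 (shut) to 1.0 (fully open).
Only numpy, scipy, OpenCV 4.12 (cv2) and the standard library are available. Lean on these libraries where they do the work, as an engineer would, in place of code of your own. Each camera call takes 0.05 s, during which the arm holds its last target. There are 200 camera calls.

## Working session

There is one attempt and no reset: what is moved stays moved. The work goes in short steps, Python scripts to look and compute and a tool call to move; the robot and the scene stay as the last step left them, time stands still between calls to the robot, and variables do not carry over. Pictures are saved under pics/ and viewed, about 8 in all and at most 12, crops included, and the job is handed in when it is done.

Besides the shell and the picture viewer there is one more tool, called after "Request:" as name([rows], argument=value, ...), one row to a line, values as JSON. move_arm: Moves the arm, as the interface text tells. Its arguments: {"type":"object","properties":{"steps":{"type":"array"},"grip_force":{"type":"number"}},"required":["steps"]}

```bash
mkdir -p pics; python3 - <<'E'
from bench import get_state, optics
import cv2,numpy as np,pickle
s=get_state();print(s)
P={}
for n in("side","top"):
    p=optics.read_camera(n);P[n]=p
    cv2.imwrite(f"pics/{n}0.png",p["img"][:,:,::-1])
    print(n,p["fx"],p["cx"],p["cy"],np.round(p["R"],3).tolist(),np.round(p["t"],1))
    for t in("turret_handle","solvent_jar","wrench","vial_rack"):
        print(t,[(round(d["score"],2),d["bbox"]) for d in optics.trace(t,p)])
pickle.dump(P,open("p0.pkl","wb"))
E
```

```text
{'time': 0.0, 'joint_positions': array([ 5.60302360e+01,  1.26746895e+01,  8.75264101e+01,  3.91422631e-04,
        7.99104765e+01, -7.22674650e+00]), 'joint_velocities': array([ 0.08218634, -0.05839608, -0.00270636, -0.01846138, -0.00956166,
       -0.0409187 ]), 'tau': array([-1.39401895e-04, -4.94615972e+01, -3.87376928e+01,  6.99237641e-02,
        5.74138714e-02, -2.02189731e-04]), 'eef_pos': array([280.90887711, 557.61290481, 221.43727338]), 'orientation': array([[-8.93033110e-01,  4.49989631e-01, -1.09368094e-03],
       [ 4.49990889e-01,  8.93031692e-01, -1.61125845e-03],
       [ 2.51642146e-04, -1.93105360e-03, -9.99998104e-01]]), 'contact_force': array([-0.29970347,  0.40188838, -0.44964482]), 'torque': array([-0.01518856,  0.03223792, -0.05769317]), 'opening': 1.0013696763614783}
side 374.2639718616168 320.21231144112414 203.13487962557124 [[0.748, -0.664, -0.012], [-0.377, -0.408, -0.831], [0.547, 0.626, -0.555]] [-428.5  285.2  917.1]
turret_handle [(0.79, [326.6, 168.0, 360.1, 202.1]), (0.76, [287.3, 183.0, 324.8, 217.3])]
solvent_jar [(0.66, [209.4, 167.3, 227.4, 195.6])]
wrench [(0.84, [350.0, 293.8, 399.9, 339.7])]
vial_rack [(0.67, [414.4, 249.2, 468.9, 293.8])]
top 429.44657777568165 321.5600090834307 196.39108490998902 [[0.021, -1.0, -0.007], [-0.986, -0.019, -0.165], [0.165, 0.011, -0.986]] [ -14.5  568.1 1415.7]
turret_handle [(0.87, [291.7, 185.6, 332.6, 228.9]), (0.76, [278.2, 124.3, 318.1, 161.9])]
solvent_jar [(0.64, [184.9, 226.4, 208.8, 245.1])]
wrench [(0.58, [420.5, 218.9, 437.7, 265.8]), (0.18, [294.8, 186.0, 334.2, 223.4])]
vial_rack [(0.61, [415.5, 160.1, 452.8, 189.4])]
```

```bash
python3 -c "
import cv2,numpy as np
a=cv2.imread('pics/side0.png');b=cv2.imread('pics/top0.png')
cv2.imwrite('pics/both0.png',cv2.resize(np.vstack([b,a]),(480,600),interpolation=cv2.INTER_AREA))"
```

```text
(no output)
```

View pics/top0.png

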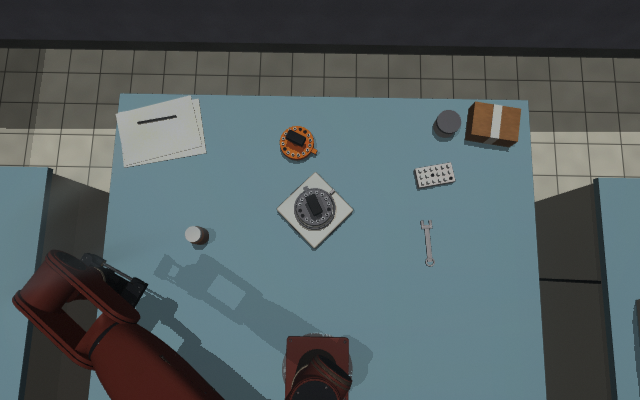

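View pics/side0.png

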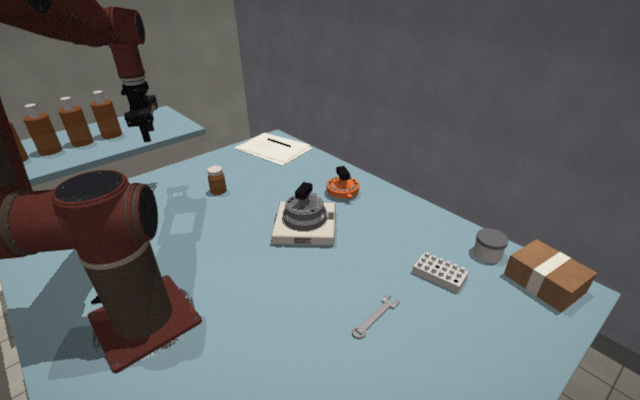

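Two candidates in the top view: the grey turret on the white base at (314,208) and the orange one at (297,143). The grey one fits, because it sits on the autosampler base and orange is excluded. I'll confirm it in an enlarged crop, rectified to world coordinates.

```bash
cat > h.py <<'E'
import numpy as np,cv2
def ray(p,u,v,z):
    K=np.array([[p["fx"],0,p["cx"]],[0,p["fy"],p["cy"]],[0,0,1]])
    R=np.array(p["R"]);c=-R.T@np.array(p["t"]);d=R.T@np.linalg.inv(K)@[u,v,1]
    return c+d*(z-c[2])/d[2]
def proj(p,X):
    q=np.array(p["R"])@X+np.array(p["t"]);return np.array([p["fx"]*q[0]/q[2]+p["cx"],p["fy"]*q[1]/q[2]+p["cy"]])
def rect(p,cx,cy,z,half=130,n=600):
    # image up = +x, left = +y
    s=n/(2*half)
    W=[(cx+half,cy+half),(cx+half,cy-half),(cx-half,cy-half),(cx-half,cy+half)]
    src=np.float32([proj(p,np.array([a,b,z])) for a,b in W]);dst=np.float32([[0,0],[n,0],[n,n],[0,n]])
    return cv2.warpPerspective(p["img"][:,:,::-1].copy(),cv2.getPerspectiveTransform(src,dst),(n,n),flags=cv2.INTER_CUBIC)
E
python3 - <<'E'
import pickle;from h import *
P=pickle.load(open("p0.pkl","rb"));t=P["top"]
for z,(u,v) in ((140,(314,206)),(40,(315,210)),(94,(315,209))): print(z,ray(t,u,v,z))
c=ray(t,315,209,80)[:2];print(c)
print("jar",ray(t,197,236,95),"side handle",[ray(P["side"],305,191,140)])
im=np.clip(rect(t,*c.round(),70).astype(float)*1.8,0,255).astype(np.uint8)
cv2.imwrite("pics/rect.png",im)
E
```

```text
140 [521.38143564  19.38719977 140.        ]
40 [522.09918971  18.46280034  40.        ]
94 [518.13609639  17.16273909  94.        ]
[520.05425474  17.52059697]
jar [421.86746053 398.60053797  95.        ] side handle [array([528.17987637,  16.46919573, 140.        ])]
```

View pics/rect.png

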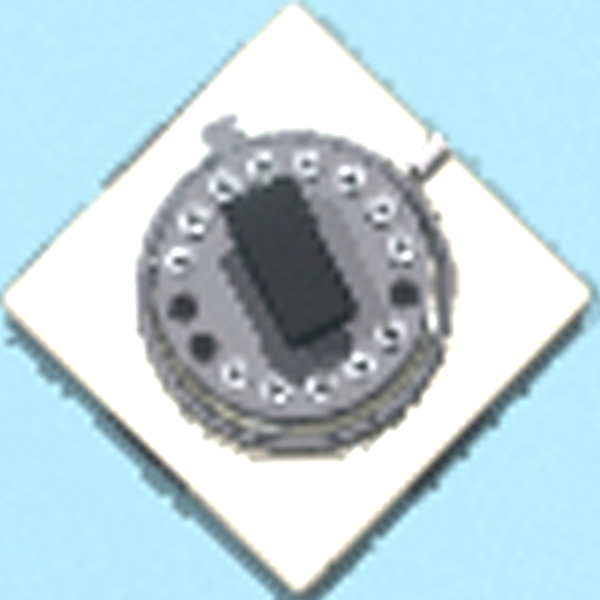

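The crop confirms the grey turret on the white base. In it the handle is at (290,260), the nose at upper left (222,130) and the ridge at upper right (430,155). Next I'll refine these numbers.

```bash
python3 - <<'E'
import pickle;from h import *
P=pickle.load(open("p0.pkl","rb"));t=P["top"]
def w(u,v,n=600,half=130): s=n/(2*half); return np.array([520+(n/2-v)/s,18+(n/2-u)/s])
def conv(u,v,z): # rect(z=70) px -> world at z
    a=w(u,v); q=proj(t,np.array([*a,70.])); return ray(t,*q,z)[:2]
base=[conv(*q,40) for q in((293,3),(592,292),(297,597),(3,300))]
print("base",np.round(base,1).tolist(),np.mean(base,0))
b=np.array(base);e=(b[0]+b[1])/2-(b[2]+b[3])/2;e2=(b[0]+b[3])/2-(b[1]+b[2])/2
print("edge",np.linalg.norm(e),"ridgedir",np.degrees(np.arctan2(e[1],e[0])),np.degrees(np.arctan2(e2[1],e2[0]))-90)
r=conv(432,150,64);n=conv(222,130,82);print("ridge",r,"nose",n)
im=rect(t,520,18,152); g=im.max(2)
m=((g<45)*255).astype(np.uint8)
m=cv2.morphologyEx(m,cv2.MORPH_OPEN,np.ones((9,9)))
cs,_=cv2.findContours(m,0,2)
for c in cs:
    a=cv2.contourArea(c)
    if a>2000:
        R=cv2.minAreaRect(c);print("rect",a,w(*R[0]),np.array(R[1])/600*260,R[2])
for nm,z in(("nose",n),("ridge",r)):
    for cc in (np.mean(base,0),):
        d=z-cc;print(nm,np.hypot(*d),np.degrees(np.arctan2(d[1],d[0])))
E
```

```text
base [[655.5, 21.9], [527.6, -110.4], [392.7, 20.1], [524.1, 150.2]] [524.96522352  20.43089745]
edge 185.71716937847907 ridgedir -44.179476272840816 -44.65982549278042
ridge [586.09069847 -39.28737794] nose [591.41202996  51.20573842]
rect 10810.0 [522.57808736  19.83103434] [68.40742187 33.97438202] 64.11296844482422
nose 73.22751479739273 24.851215244689822
ridge 85.45522864425013 -44.332833085126886
```

Request:
move_arm([
  {"linear": [-38.2,-31,0],"angular": [0,0,0],"hand": 87},
  {"linear": [-38.2,-31,0],"angular": [0,0,0],"hand": 87},
  {"linear": [-38.2,-31,0],"angular": [0,0,0],"hand": 87},
  {"linear": [-38.2,-31,0],"angular": [0,0,0],"hand": 87},
  {"linear": [-38.2,-31,0],"angular": [0,0,0],"hand": 87},
  {"linear": [-38.2,-31,0],"angular": [0,0,0],"hand": 87},
  {"linear": [-38.2,-31,0],"angular": [0,0,0],"hand": 87},
  {"linear": [-38.2,-31,0],"angular": [0,0,0],"hand": 87},
  {"linear": [-38.2,-31,0],"angular": [0,0,0],"hand": 87},
  {"linear": [-38.2,-31,0],"angular": [0,0,0],"hand": 87},
  {"linear": [-38.2,-31,0],"angular": [0,0,0],"hand": 87},
  {"linear": [-38.2,-31,0],"angular": [0,0,0],"hand": 87},
])

```text
time: 1.7
eef_pos: [523.9, 17.6, 223.0]
orientation: [[-0.893, 0.45, 0.001], [0.45, 0.893, 0.0], [-0.001, 0.001, -1.0]]
contact_force: [0.7, 0.5, 0.6]
opening: 0.999
```

Request:
move_arm([
  {"linear": [0,0,0],"angular": [0,0,-7.5],"hand": 87},
  {"linear": [0,0,0],"angular": [0,0,-7.5],"hand": 87},
  {"linear": [0,0,0],"angular": [0,0,-7.5],"hand": 87},
  {"linear": [0,0,0],"angular": [0,0,-7.5],"hand": 87},
  {"linear": [0,0,0],"angular": [0,0,-7.5],"hand": 87},
  {"linear": [0,0,0],"angular": [0,0,-7.5],"hand": 87},
  {"linear": [0,0,0],"angular": [0,0,-7.5],"hand": 87},
  {"linear": [0,0,0],"angular": [0,0,0],"hand": 87},
  {"linear": [0,0,0],"angular": [0,0,0],"hand": 87},
  {"linear": [0,0,0],"angular": [0,0,0],"hand": 87},
])

```text
time: 2.7
eef_pos: [523.2, 19.6, 222.6]
orientation: [[-0.902, -0.432, 0.0], [-0.432, 0.902, -0.0], [-0.0, -0.0, -1.0]]
contact_force: [-0.8, 1.0, -0.1]
opening: 1.0
```

Request:
move_arm([
  {"linear": [0,0,25],"angular": [0,0,0],"hand": 87},
  {"linear": [0,0,25],"angular": [0,0,0],"hand": 87},
  {"linear": [0,0,25],"angular": [0,0,0],"hand": 70},
  {"linear": [0,0,25],"angular": [0,0,0],"hand": 60},
  {"linear": [0,0,0],"angular": [0,0,0],"hand": 50},
  {"linear": [0,0,0],"angular": [0,0,0],"hand": 45},
  {"linear": [0,0,0],"angular": [0,0,0],"hand": 45},
])

```text
time: 3.4
eef_pos: [524.4, 19.5, 124.3]
orientation: [[-0.901, -0.434, 0.003], [-0.434, 0.901, -0.0], [-0.002, -0.001, -1.0]]
contact_force: [-0.9, 0.3, 0.2]
opening: 0.628
```

```bash
python3 - <<'E'
from bench import optics;from h import *
a=optics.read_camera("top");b=optics.read_camera("side")
f=lambda p,z:np.clip(rect(p,523,20,z,100,400).astype(float)*1.8,0,255)
s=cv2.resize(b["img"][140:260,245:365,::-1],(400,400),interpolation=cv2.INTER_CUBIC)
cv2.imwrite("pics/grasp.png",np.hstack([f(a,140),np.clip(s*1.8,0,255)]))
E
```

```text
[ WARN:0@6.136] global loadsave.cpp:1063 imwrite_ Unsupported depth image for selected encoder is fallbacked to CV_8U.
```

View pics/grasp.png

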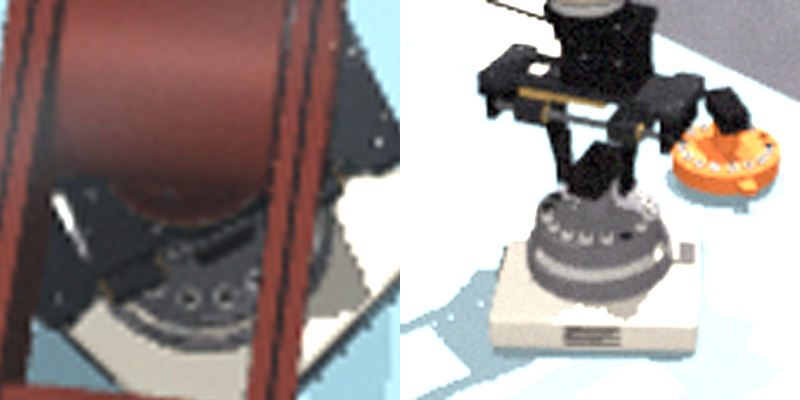

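The fingers straddle the grey turret's handle: in the side half of the picture the handle is at (595,170), between fingers at (560,150) and (625,170). The ridge is clear at (687,253). I'll go 2 mm lower and close lightly.

Request:
move_arm([
  {"linear": [0,0,2.5],"angular": [0,0,0],"hand": 40},
  {"linear": [0,0,0],"angular": [0,0,0],"hand": 30},
  {"linear": [0,0,0],"angular": [0,0,0],"hand": 25},
  {"linear": [0,0,0],"angular": [0,0,0],"hand": 25},
  {"linear": [0,0,0],"angular": [0,0,0],"hand": 25},
  {"linear": [0,0,0],"angular": [0,0,0],"hand": 25},
  {"linear": [0,0,0],"angular": [0,0,0],"hand": 25},
], grip_force=12)

```text
time: 4.2
eef_pos: [523.5, 19.5, 120.3]
orientation: [[-0.901, -0.434, 0.001], [-0.434, 0.901, -0.0], [-0.0, -0.0, -1.0]]
contact_force: [1.0, -1.9, 2.1]
opening: 0.369
```

```bash
python3 - <<'E'
from bench import get_state
s=get_state();print(s["contact_force"],s["torque"],s["eef_pos"],s["joint_positions"],s["opening"]*87)
E
```

```text
[ 0.98364472 -1.89375985  2.1198523 ] [-0.15589147 -0.07792224  0.05352301] [523.48337618  19.46726496 120.28640374] [-6.49179406e+00  4.46300786e+00  1.08095559e+02 -1.30486584e-02
  6.74071918e+01 -1.22237639e+02] 32.07286520782005
```

Request:
move_arm([
  {"linear": [0,0,0],"angular": [0,0,4],"hand": 25},
  {"linear": [0,0,0],"angular": [0,0,4],"hand": 25},
  {"linear": [0,0,0],"angular": [0,0,4],"hand": 25},
  {"linear": [0,0,0],"angular": [0,0,4],"hand": 25},
  {"linear": [0,0,0],"angular": [0,0,4],"hand": 25},
  {"linear": [0,0,0],"angular": [0,0,0],"hand": 25},
])

```text
time: 4.8
eef_pos: [523.1, 20.1, 120.2]
orientation: [[-0.995, -0.1, -0.0], [-0.1, 0.995, 0.001], [0.0, 0.001, -1.0]]
contact_force: [-1.5, 1.7, 3.5]
opening: 0.37
```

Request:
move_arm([
  {"linear": [0,0,0],"angular": [0,0,4],"hand": 25},
  {"linear": [0,0,0],"angular": [0,0,4],"hand": 25},
  {"linear": [0,0,0],"angular": [0,0,4],"hand": 25},
  {"linear": [0,0,0],"angular": [0,0,4],"hand": 25},
  {"linear": [0,0,0],"angular": [0,0,4],"hand": 25},
  {"linear": [0,0,0],"angular": [0,0,4],"hand": 25},
  {"linear": [0,0,0],"angular": [0,0,4],"hand": 25},
  {"linear": [0,0,0],"angular": [0,0,0],"hand": 25},
  {"linear": [0,0,0],"angular": [0,0,0],"hand": 25},
])

```text
time: 5.7
eef_pos: [523.4, 19.9, 120.2]
orientation: [[-0.927, 0.376, 0.0], [0.376, 0.927, 0.001], [-0.0, 0.001, -1.0]]
contact_force: [-1.1, 2.3, 4.0]
opening: 0.365
```

Request:
move_arm([
  {"linear": [0,0,1],"angular": [0,0,2],"hand": 25},
  {"linear": [0,0,0],"angular": [0,0,1],"hand": 25},
  {"linear": [0,0,0],"angular": [0,0,0],"hand": 25},
])

```text
time: 6.0
eef_pos: [523.7, 19.6, 120.0]
orientation: [[-0.905, 0.424, 0.001], [0.424, 0.905, -0.0], [-0.001, 0.0, -1.0]]
contact_force: [-1.8, 1.6, 7.0]
opening: 0.369
```

Request:
move_arm([
  {"linear": [0,0,0],"angular": [0,0,2],"hand": 25},
  {"linear": [0,0,0],"angular": [0,0,1],"hand": 25},
  {"linear": [0,0,0],"angular": [0,0,0],"hand": 25},
])

```text
time: 6.3
eef_pos: [523.8, 19.6, 119.9]
orientation: [[-0.882, 0.471, 0.001], [0.471, 0.882, -0.0], [-0.001, 0.001, -1.0]]
contact_force: [-1.1, 1.8, 7.6]
opening: 0.364
```

Request:
move_arm([
  {"linear": [0,0,0.5],"angular": [0,0,1.5],"hand": 25},
  {"linear": [0,0,0],"angular": [0,0,1.5],"hand": 25},
  {"linear": [0,0,0],"angular": [0,0,0],"hand": 25},
])

```text
time: 6.6
eef_pos: [524.1, 19.6, 119.9]
orientation: [[-0.856, 0.517, 0.002], [0.517, 0.856, -0.0], [-0.002, 0.001, -1.0]]
contact_force: [-1.5, 0.9, 8.9]
opening: 0.367
```

Request:
move_arm([
  {"linear": [0,0,0],"angular": [0,0,1.5],"hand": 25},
  {"linear": [0,0,0],"angular": [0,0,1.5],"hand": 25},
  {"linear": [0,0,0],"angular": [0,0,0],"hand": 25},
])

```text
time: 6.9
eef_pos: [524.1, 19.6, 119.9]
orientation: [[-0.828, 0.561, 0.002], [0.561, 0.828, -0.0], [-0.002, 0.001, -1.0]]
contact_force: [-1.6, 1.4, 8.4]
opening: 0.367
```

Request:
move_arm([
  {"linear": [0,0,0],"angular": [0,0,1.5],"hand": 25},
  {"linear": [0,0,0],"angular": [0,0,1.5],"hand": 25},
  {"linear": [0,0,0],"angular": [0,0,0],"hand": 25},
])

```text
time: 7.2
eef_pos: [524.1, 19.6, 119.9]
orientation: [[-0.797, 0.604, 0.002], [0.604, 0.797, -0.0], [-0.002, 0.001, -1.0]]
contact_force: [-1.9, 0.8, 8.9]
opening: 0.366
```

Yaw is now −37°, with a steady force of about 9 N. I'll keep turning.

Request:
move_arm([
  {"linear": [0,0,0],"angular": [0,0,1.5],"hand": 25},
  {"linear": [0,0,0],"angular": [0,0,1.5],"hand": 25},
  {"linear": [0,0,0],"angular": [0,0,0],"hand": 25},
])

```text
time: 7.5
eef_pos: [524.0, 19.7, 119.9]
orientation: [[-0.765, 0.645, 0.002], [0.645, 0.765, -0.0], [-0.001, 0.001, -1.0]]
contact_force: [-1.3, 2.0, 8.4]
opening: 0.364
```

Request:
move_arm([
  {"linear": [0,0,0],"angular": [0,0,1.5],"hand": 25},
  {"linear": [0,0,0],"angular": [0,0,1.5],"hand": 25},
  {"linear": [0,0,0],"angular": [0,0,0],"hand": 25},
])

```text
time: 7.8
eef_pos: [523.9, 19.7, 119.8]
orientation: [[-0.73, 0.684, 0.002], [0.684, 0.73, 0.0], [-0.001, 0.001, -1.0]]
contact_force: [-2.3, 1.7, 9.3]
opening: 0.367
```

Request:
move_arm([
  {"linear": [0,0,0],"angular": [0,0,1.5],"hand": 25},
  {"linear": [0,0,0],"angular": [0,0,1.5],"hand": 25},
  {"linear": [0,0,0],"angular": [0,0,0],"hand": 25},
])

```text
time: 8.1
eef_pos: [524.0, 19.7, 119.6]
orientation: [[-0.693, 0.721, 0.002], [0.721, 0.693, 0.0], [-0.001, 0.001, -1.0]]
contact_force: [-1.4, 1.8, 8.7]
opening: 0.37
```

Request:
move_arm([
  {"linear": [0,0,0],"angular": [0,0,1.5],"hand": 25},
  {"linear": [0,0,0],"angular": [0,0,1.5],"hand": 25},
  {"linear": [0,0,0],"angular": [0,0,0],"hand": 25},
])

```text
time: 8.4
eef_pos: [524.1, 19.6, 119.4]
orientation: [[-0.654, 0.756, 0.002], [0.756, 0.654, -0.0], [-0.001, 0.001, -1.0]]
contact_force: [0.5, 2.5, 5.3]
opening: 0.367
```

Request:
move_arm([
  {"linear": [0,0,0],"angular": [0,0,1.5],"hand": 25},
  {"linear": [0,0,0],"angular": [0,0,1.5],"hand": 25},
  {"linear": [0,0,0],"angular": [0,0,0],"hand": 25},
])

```text
time: 8.7
eef_pos: [523.8, 19.8, 118.5]
orientation: [[-0.612, 0.791, 0.002], [0.791, 0.612, 0.0], [-0.001, 0.001, -1.0]]
contact_force: [4.6, 1.9, -1.7]
opening: 0.369
```

Request:
move_arm([
  {"linear": [0,0,0],"angular": [0,0,1.5],"hand": 25},
  {"linear": [0,0,0],"angular": [0,0,1.5],"hand": 25},
  {"linear": [0,0,0],"angular": [0,0,0],"hand": 25},
])

```text
time: 9.0
eef_pos: [523.6, 20.0, 118.2]
orientation: [[-0.569, 0.822, 0.001], [0.822, 0.569, 0.001], [0.0, 0.001, -1.0]]
contact_force: [4.6, 3.3, -1.7]
opening: 0.37
```

The force fell from +9 N to −1.7 N between yaw −49° and −52°, so the dowels have entered. I'll turn back slightly and lower.

Request:
move_arm([
  {"linear": [0,0,0.5],"angular": [0,0,-1.5],"hand": 25},
  {"linear": [0,0,1],"angular": [0,0,0],"hand": 25},
  {"linear": [0,0,1],"angular": [0,0,0],"hand": 25},
  {"linear": [0,0,1],"angular": [0,0,0],"hand": 25},
  {"linear": [0,0,0],"angular": [0,0,0],"hand": 25},
])

```text
time: 9.5
eef_pos: [523.7, 19.9, 114.8]
orientation: [[-0.591, 0.807, 0.001], [0.807, 0.591, 0.001], [-0.0, 0.001, -1.0]]
contact_force: [6.0, 2.9, -1.6]
opening: 0.369
```

Request:
move_arm([
  {"linear": [0,0,1],"angular": [0,0,0],"hand": 25},
  {"linear": [0,0,1],"angular": [0,0,0],"hand": 25},
  {"linear": [0,0,1],"angular": [0,0,0],"hand": 25},
  {"linear": [0,0,1],"angular": [0,0,0],"hand": 25},
  {"linear": [0,0,0],"angular": [0,0,0],"hand": 25},
])

```text
time: 10.0
eef_pos: [523.7, 19.9, 110.8]
orientation: [[-0.591, 0.807, 0.001], [0.807, 0.591, 0.001], [-0.0, 0.001, -1.0]]
contact_force: [5.2, 1.9, -1.8]
opening: 0.366
```

Request:
move_arm([
  {"linear": [0,0,1],"angular": [0,0,0],"hand": 25},
  {"linear": [0,0,1],"angular": [0,0,0],"hand": 25},
  {"linear": [0,0,0],"angular": [0,0,0],"hand": 25},
])

```text
time: 10.3
eef_pos: [523.7, 20.0, 110.3]
orientation: [[-0.591, 0.807, 0.001], [0.807, 0.591, 0.001], [-0.0, 0.001, -1.0]]
contact_force: [-0.5, 4.3, 9.9]
opening: 0.363
```

The turret is seated: it dropped about 9.6 mm in total and now pushes back with 10 N. I'll relax, release and retreat.

Request:
move_arm([
  {"linear": [0,0,-1],"angular": [0,0,0],"hand": 25},
  {"linear": [0,0,0],"angular": [0,0,0],"hand": 40},
  {"linear": [0,0,0],"angular": [0,0,0],"hand": 60},
  {"linear": [0,0,0],"angular": [0,0,0],"hand": 70},
  {"linear": [0,0,0],"angular": [0,0,0],"hand": 70},
  {"linear": [0,0,-10],"angular": [0,0,0],"hand": 70},
  {"linear": [0,0,-20],"angular": [0,0,0],"hand": 70},
  {"linear": [0,0,-30],"angular": [0,0,0],"hand": 70},
  {"linear": [0,0,-30],"angular": [0,0,0],"hand": 70},
  {"linear": [0,0,-30],"angular": [0,0,0],"hand": 70},
])

```text
time: 11.3
eef_pos: [523.0, 19.5, 231.9]
orientation: [[-0.591, 0.806, 0.0], [0.806, 0.591, -0.0], [-0.0, -0.0, -1.0]]
contact_force: [-0.3, -0.3, -0.4]
opening: 0.801
```

Request:
move_arm([
  {"linear": [40,28,0],"angular": [0,0,0],"hand": 70},
  {"linear": [-40,28,0],"angular": [0,0,0],"hand": 70},
  {"linear": [-25,40,0],"angular": [0,0,0],"hand": 70},
  {"linear": [-25,40,0],"angular": [0,0,0],"hand": 70},
  {"linear": [-25,40,0],"angular": [0,0,0],"hand": 70},
  {"linear": [-25,40,0],"angular": [0,0,0],"hand": 70},
  {"linear": [-25,40,0],"angular": [0,0,0],"hand": 70},
  {"linear": [-25,40,0],"angular": [0,0,0],"hand": 70},
  {"linear": [0,0,0],"angular": [0,0,0],"hand": 70},
  {"linear": [0,0,0],"angular": [0,0,0],"hand": 70},
])

```text
time: 12.3
eef_pos: [848.2, 73.4, 225.6]
orientation: [[-0.591, 0.806, -0.006], [0.806, 0.591, -0.0], [0.003, -0.005, -1.0]]
contact_force: [0.1, 0.2, -0.7]
opening: 0.807
```

```bash
python3 - <<'E'
from bench import optics;from h import *
import pickle
a=optics.read_camera("top");b=optics.read_camera("side");pickle.dump((a,b),open("p1.pkl","wb"))
for p in(a,b):
  for t in("turret_handle","solvent_jar","wrench","vial_rack"):
    print(t,[(round(d["score"],2),d["bbox"]) for d in optics.trace(t,p)])
s=cv2.resize(b["img"][150:250,260:360,::-1],(400,400),interpolation=cv2.INTER_CUBIC)
im=np.clip(np.hstack([rect(a,523,20,70,110,400),s])*1.7,0,255).astype(np.uint8)
cv2.imwrite("pics/end.png",im)
E
```

```text
turret_handle [(0.89, [307.7, 187.0, 334.5, 227.6]), (0.44, [310.7, 133.4, 318.6, 156.3])]
solvent_jar [(0.88, [182.6, 226.5, 209.8, 244.6])]
wrench [(0.59, [419.8, 220.8, 434.4, 266.2])]
vial_rack [(0.62, [415.1, 159.7, 454.0, 189.5])]
turret_handle [(0.91, [324.4, 166.2, 358.3, 200.6]), (0.67, [285.7, 186.1, 330.8, 223.8])]
solvent_jar [(0.78, [210.3, 164.1, 228.1, 196.0])]
wrench [(0.68, [353.5, 295.5, 398.4, 341.1])]
vial_rack [(0.58, [411.9, 248.1, 467.5, 294.6])]
```

View pics/end.png

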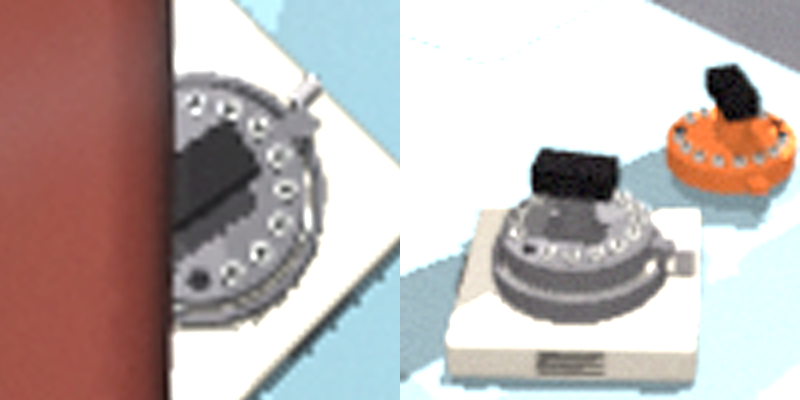

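The picture shows the nose (top half, 300,125) next to the ridge (310,90), with the turret sitting low and level in the side view. One numeric height check follows, comparing dark handle pixels before and after.

```bash
python3 - <<'E'
import pickle;from h import *
P=pickle.load(open("p0.pkl","rb"));a,b=pickle.load(open("p1.pkl","rb"))
for p,nm,box in((P["side"],"before",(180,200,292,316)),(b,"after",(184,203,288,318))):
    y0,y1,x0,x1=box
    m=(p["img"].max(2)[y0:y1,x0:x1]<40).astype(np.uint8)
    n,l,st,c=cv2.connectedComponentsWithStats(m);k=1+np.argmax(st[1:,4]);q=c[k]+[x0,y0]
    print(nm,q,st[k], [proj(p,np.array([523.6,20,z])).round(1).tolist() for z in(130,140)])
    m2=(l==k).astype(np.uint8);print(cv2.minAreaRect(cv2.findNonZero(m2)))
E
```

```text
before [303.41145833 190.97916667] [  4   3  16  17 192] [[303.2, 193.9], [303.1, 191.1]]
((11.220588684082031, 10.632351875305176), (12.004901885986328, 18.3503475189209), 30.963754653930664)
after [303.14479638 193.58371041] [  5   4  21  13 221] [[303.2, 193.9], [303.1, 191.1]]
((14.969232559204102, 9.746153831481934), (20.46573257446289, 11.411194801330566), 7.125016689300537)
```

The handle was at row 191.0 before (140 mm predicts 191.1) and is at 193.6 now (130 mm predicts 193.9), so the turret is down and on its axis. The bystanders haven't moved, so I'm handing in.

```bash
python3 -c "
from bench import workorder,get_state
print(get_state()['contact_force']);print(workorder.hand_in())"
```

```text
[ 0.15798107 -0.07175333 -0.36659192]
the job is handed in; nothing more can be done
None
```

The turret is down on the hub with its nose about 10° past the home ridge. I let it go and handed the job in at about 12.5 s; the hand-in gives no verdict.

I gripped the grey turret's handle and left the orange look-alike alone. Turning it clockwise under about 9 N of pressure, I felt the dowels drop in at a heading of about −50° to −52°; the ridge is at −44°. I then lowered it until it pushed back with 10 N, 9.6 mm below where it had been riding, and backed the arm away.

- **Height and centring:** in the side camera the handle is where a height of about 131 mm predicts, within 1 mm sideways of the position the gripper measured for the axis.
- **Nose:** it should be about 15 mm from the ridge, worked out from the angles; the limit is 36 mm.
- **Level:** it looks level in the side picture. I did not measure the tilt as a number.
- **Bystanders:** the jar, wrench and rack boxes moved only a few pixels between the first and last pictures, which is within detector noise.
- **Arm:** it touches nothing, with a force reading under 0.5 N.

In the last top-camera picture the arm hid part of the turret, so the height check rests on the side camera and the gripper's drop. None of the checks failed or disagreed.

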